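Lay the knife and fork on the serving board

TASK

Lay the steak knife and the fork flat on the paddle-shaped wooden serving board, side by side along it, both with their handles towards the board's own handle: seen from that end, the fork in the left half and the knife in the right half. Set them down rather than drop them, do not push the board about, and leave the spoon, the salt and pepper and the glass mug where they are.

Things in the scene. Friction and masses are not known exactly. Their poses are not given: they have to be found in the camera images.
- board: Loose light-wood serving board shaped like a paddle: a rectangle 260 long (x), 180 wide (y), 12 thick, with a short handle 36 wide sticking out 92 mm from the middle of its -x end, flush with it. Origin: centre of the rectangle's underside (top face 12 mm above). x: along the board away from its handle, y to the left seen from the handle, z up.
- knife: Steak knife, 190 mm long, 85 g: black riveted handle (110 long, 20 wide, 14 thick, lying flat on its broad side) and a plain pointed steel blade 20 wide, 3 thick, held 5 mm clear of the surface. Origin: underside of the handle at its balance and grip point, 25 mm behind the handle's front end, 85 ahead of its rear end, 105 behind the tip. x: handle to tip; z: up at the start.
- knife_tip (a point): Point of the knife's blade, at (105, 0, 7) mm in the knife's frame.
- fork: Fork, 190 mm long, 75 g: black riveted handle (110 long, 20 wide, 14 thick, lying flat on its broad side), a narrow steel neck and a four-tined head 25 wide, 3 thick, held 5 mm clear of the surface. Origin: underside of the handle at its balance and grip point, 25 mm behind the handle's front end, 85 ahead of its rear end, 105 behind the tip. x: handle to tip; z: up at the start.
- fork_tip (a point): Tips of the fork's tines, at (105, 0, 7) mm in the fork's frame.
- spoon: Bystander: spoon with the same handle and a round bowl 42 wide, 185 mm long, lying between board and cutlery. Origin and axes as for the knife.
- salt: Bystander: white ceramic salt shaker, 40 mm across, 70 tall, standing between board and cutlery, beyond the spoon. Origin: centre of its underside.
- mill: Bystander: dark wooden pepper mill, 56 mm across, 180 tall. Origin: centre of its underside.
- mug_a: Bystander: empty glass mug with a side handle at its y, 80 mm across, 120 tall, beyond the board near the candlestick. Origin: centre of its underside.

How it is judged:
On the way:
1. one of the two pieces (either first) lies released in its place on the board (((x of fork in the frame of board between -0.025 and 0.025 m and y of fork in the frame of board between 0.02 and 0.07 m and z of fork in the frame of board between 0.007 and 0.018 m and angle between fork's own z axis and vertical below 0.12 rad and angle between the x axis of fork and the x axis of board, either way round below 0.2 rad and x of fork_tip in the frame of board above 0.05 m and contact force between the fingers and fork below 0.1 N and linear speed of fork below 0.02 m/s and angular speed of fork below 0.2 rad/s) or (x of knife in the frame of board between -0.025 and 0.025 m and y of knife in the frame of board between -0.07 and -0.02 m and z of knife in the frame of board between 0.007 and 0.018 m and angle between knife's own z axis and vertical below 0.12 rad and angle between the x axis of knife and the x axis of board, either way round below 0.2 rad and x of knife_tip in the frame of board above 0.05 m and contact force between the fingers and knife below 0.1 N and linear speed of knife below 0.02 m/s and angular speed of knife below 0.2 rad/s))), for 0.2 s.
At the end, for the whole second after the job is handed in: Fork and knife lie flat, still and released on the board, right way up, handles to the board's handle, within 11 degrees of its length; origins within 25 mm of its middle lengthwise and 20 to 70 mm off its centre line: fork left (+y), knife right (-y) (x of fork in the frame of board between -0.025 and 0.025 m and y of fork in the frame of board between 0.02 and 0.07 m and z of fork in the frame of board between 0.007 and 0.018 m and angle between each of fork, knife's own z axis and vertical below 0.12 rad and angle between the x axis of each of fork, knife and the x axis of board, either way round below 0.2 rad and x of each of fork_tip, knife_tip in the frame of board above 0.05 m and contact force between the fingers and fork below 0.1 N and linear speed of each of fork, knife below 0.02 m/s and angular speed of each of fork, knife below 0.2 rad/s and x of knife in the frame of board between -0.025 and 0.025 m and y of knife in the frame of board between -0.07 and -0.02 m and z of knife in the frame of board between 0.007 and 0.018 m and contact force between the fingers and knife below 0.1 N); the robot touches nothing.
It fails at once if the knife is let go or dropped while more than about 30 mm above the table or board (height (world z) of knife above 0.045 m and contact force between the fingers and knife below 0.05 N).
It fails at once if the fork is let go or dropped while more than about 30 mm above the table or board (height (world z) of fork above 0.045 m and contact force between the fingers and fork below 0.05 N).
It fails at once if the board is pushed more than 25 mm (distance of board from where it was at the start of the episode above 0.025 m).
It fails at once if the spoon, salt shaker, pepper mill or the glass mug beyond the board is moved more than 25 mm (distance of any of spoon, salt, mill, mug_a from where it was at the start of the episode above 0.025 m).
It also fails if it takes over 67 s, if anything falls off the work surface, if the arm or the gripper's body presses on something with over 40 N, if the wrist force passes 120 N, or if a joint passes its speed limit or range.

ROBOT

A 7-joint arm with a two-finger parallel gripper is mounted at the origin on the work surface. World frame = base frame: x ahead of the robot, y to its left, z up, the work surface at z = 0. Lengths are in m, angles in rad, forces in N, time in s.
With the tool pointing down it reaches from about 0.4 to 0.9 m from the base axis. Payload 5.5 kg.
Tool frame: the origin (TCP) lies midway between the tips of the shut fingers; the grasp point (between the pads) lies 19 mm behind it; z points along the fingers, y is the line along which they close (so a half turn about z gives the same grasp; the last joint's range is limited). The gripper opens to 92 mm and grips with 3 to 60 N. Pads are 19 mm wide; open, the fingers measure 130 mm over their backs; the gripper's body (75 mm by 190 mm) begins 47 mm behind the grasp point.
Start: joints at [-0.911, 0.501, -0.427, 1.55, 0.221, 1.138, -0.21], TCP at [0.251, 0.6, 0.227] pointing down, gripper open.
Joint ranges: [-2.88, 2.88], [-0.31, 2.03], [-1.54, 1.56], [0.2, 2.42], [-1.41, 4.55], [0.19, 2.02], [-2.57, 2.57]. Speed limits (rad/s): [2.57, 2.57, 3.14, 3.14, 3.14, 3.14, 3.14].

INTERFACE

Orientations are given as a 3x3 rotation matrix whose columns are the frame's x, y, z axes.
In Python, from plant import arm gives the robot as it stands. Calls block until the motion is done:
- arm.move_pose(position, orientation): joint-space move of the TCP to a pose.
- arm.line_to(position, orientation=None, v=0.15, stop_force=None): straight line of the TCP; orientation=None keeps the orientation; v is the mean speed in m/s. With stop_force (N) it stops when the force on the tool has changed by that much, and returns True; else False.
- arm.goto_joints(angles): joint-space move.
- arm.set_gripper(opening): opening from 0.0 (shut) to 1.0 (fully open); the grip force is fixed at half the most; returns when the fingers have stopped.
- arm.sleep(seconds).
- arm.solve_ik(position, orientation): joint angles nearest the present ones, or None.
- arm.read_state(): the state.
- arm.snapshot(name): name is "scene" or "top"; returns the picture (384x512x3 uint8, blue, green, red); there is no depth.
- arm.calibration(name): a dict with "camera_matrix" (3x3 intrinsics, pixels), "rvec" (rotation vector, rad) and "tvec" (3), from world to camera coordinates, as OpenCV has them. Camera axes: x right, y down, z forward; pixel columns grow to the right and rows downward; lengths in m; the calibration is good to about 2 mm. A picture is of the moment at which its call begins. calibration takes no time and is no camera call.
A pose or a line that the arm cannot do raises arm.MotionError and nothing moves.
- arm.hand_in(): hands the job in; it is judged then, once.
The state is a dict: "time": time; "q": joint angles; "qvel": joint speeds; "joint_efforts": joint torques, N m; "position": TCP position; "ee_rot": TCP orientation; "force": force on the tool from outside, world axes, zero at the start; "moment": the same for the moment, N m; "opening": opening from 0.0 (shut) to 1.0 (fully open); "grasp_force": force on a finger pad.
Only numpy, scipy, OpenCV 4.12 (cv2) and the standard library are available. Lean on these libraries where they do the work, as an engineer would, in place of code of your own. Each camera call takes 0.05 s, during which the arm holds its last target. There are 200 camera calls.

## Working session

There is one attempt and no reset: what is moved stays moved. The work goes in short steps, each a Python script; the robot and the scene stay as the last script left them, time stands still between calls to the robot, and variables do not carry over. Pictures are saved under pics/ and viewed, at most 10 in all, crops included, and the job is handed in when it is done.

```bash
mkdir -p pics; ls; python3 - <<'E'
from plant import arm
import cv2
for n in ("top","scene"):
    cv2.imwrite(f"pics/{n}0.png",arm.snapshot(n)); c=arm.calibration(n)
    R=cv2.Rodrigues(c["rvec"])[0]; print(n,c["camera_matrix"],-R.T@c["tvec"].ravel(),R)
E
```

```text
pics
top [[409.95490823   0.         260.05953268]
 [  0.         409.95490823 193.67329686]
 [  0.           0.           1.        ]] [ 0.4766117  -0.10608755  1.1559867 ] [[-0.01021421 -0.99991962  0.00751217]
 [-0.99533457  0.009446   -0.0960201 ]
 [ 0.09594142 -0.00845789 -0.99535105]]
scene [[403.20131536   0.         250.65238936]
 [  0.         403.20131536 189.64662168]
 [  0.           0.           1.        ]] [0.97028218 0.6183858  0.78600831] [[-0.87170769  0.48988948 -0.01157578]
 [ 0.33120396  0.57160429 -0.75071464]
 [-0.36115044 -0.65823767 -0.66052519]]
```

View pics/top0.png

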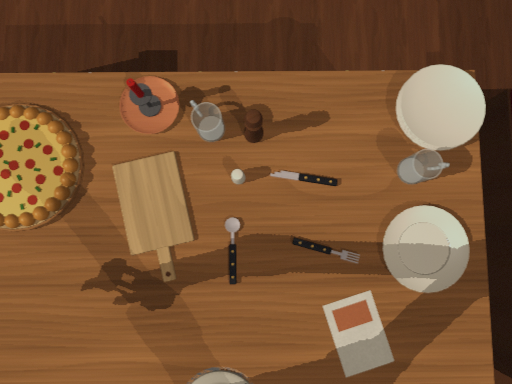

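View pics/scene0.png

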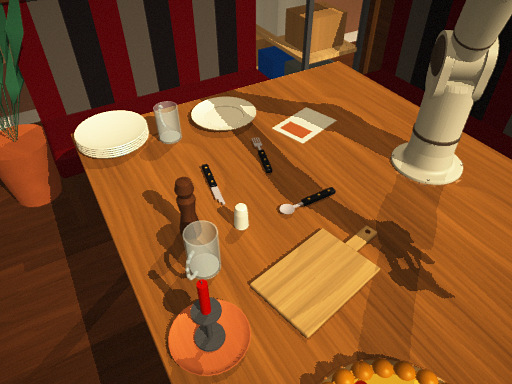

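The top view shows the board with its rectangle around (153,203) and its handle at (167,270). The knife tip is at (273,174) with its handle end at (337,183). The fork handle end is at (293,240) with its tines at (357,260). The spoon is at (233,250) and the salt at (238,176).

```bash
cat > h.py <<'E'
from plant import arm
import cv2, numpy as np
def ray(px,z,n="top"):
    c=arm.calibration(n);R=cv2.Rodrigues(c["rvec"])[0];C=-R.T@c["tvec"].ravel()
    px=np.atleast_2d(px).astype(float)
    d=np.c_[px,np.ones(len(px))]@np.linalg.inv(c["camera_matrix"]).T@R
    return (C+d*((z-C[2])/d[:,2])[:,None])[:,:2]
def rect(mask,z,n="top"):
    """minAreaRect of mask's world points on plane z: centre, long axis, long, short"""
    ys,xs=np.nonzero(mask); P=ray(np.c_[xs,ys],z,n)
    c,(w,h),a=cv2.minAreaRect((P*1000).astype(np.float32)); a=np.deg2rad(a)
    u=np.array([np.cos(a),np.sin(a)])
    if h>w: u=np.array([-u[1],u[0]]); w,h=h,w
    return np.array(c)/1000,u,w,h,P.mean(0)
def blob(mask,box):
    m=np.zeros_like(mask);x0,y0,x1,y1=box;m[y0:y1,x0:x1]=mask[y0:y1,x0:x1]
    n,l,s,_=cv2.connectedComponentsWithStats(m)
    return (l==1+np.argmax(s[1:,4])).astype(np.uint8)
def dark(im):
    return cv2.morphologyEx((im.max(2)<50).astype(np.uint8)*255,cv2.MORPH_CLOSE,np.ones((3,3)))
E
python3 - <<'E'
from h import *
im=cv2.imread("pics/top0.png");d=dark(im)
for k,b in dict(knife=(262,160,350,195),fork=(280,225,370,275),spoon=(222,210,245,295)).items():
    m=blob(d,b); print(k,m.sum(),*rect(m,.012))
sc=cv2.imread("pics/scene0.png");ds=dark(sc)
for k,b in dict(knife=(195,158,230,210),fork=(245,132,280,176)).items():
    m=blob(ds,b); print("sc",k,m.sum(),*rect(m,.012,"scene"))
hsv=cv2.cvtColor(im,cv2.COLOR_BGR2HSV)
for p in [(153,203),(130,180),(165,258),(110,230),(200,230),(205,200)]: print(p,hsv[p[1],p[0]],end=' ')
# tips / blade: bright low-saturation
st=((hsv[...,1]<90)&(hsv[...,2]>90)).astype(np.uint8)
for k,b in dict(knife=(262,160,305,195),fork=(320,235,370,275)).items():
    m=blob(st,b); print(k,m.sum(),*rect(m,.007))
print("salt,mill tops",ray([(238,175)],.07),ray([(253,116)],.18),"mug",ray([(206,117)],.12))
v=np.hstack([cv2.resize(im[150:290,100:240],None,fx=3,fy=3,interpolation=2),cv2.resize(im[150:290,255:375],None,fx=3,fy=3,interpolation=2)])
cv2.imwrite("pics/z.png",v)
E
```

```text
knife 228 [ 0.6260285  -0.27843423] [0.16246979 0.98671352] 105.80682373046875 20.11452865600586 [ 0.62579512 -0.27894293]
fork 246 [ 0.44174493 -0.25708292] [0.28330437 0.95903005] 109.1514892578125 19.729644775390625 [ 0.4415151  -0.25700412]
spoon 243 [ 0.39442957 -0.03679538] [0.99973882 0.02285358] 106.7004623413086 18.637096405029297 [ 0.39537932 -0.03683359]
sc knife 157 [ 0.62564429 -0.27667639] [0.16010801 0.9870995 ] 109.68646240234375 21.288827896118164 [ 0.62577506 -0.2738171 ]
sc fork 163 [ 0.44183365 -0.25251485] [0.284803   0.95858607] 120.76708984375 22.1527042388916 [ 0.44241069 -0.25056186]
(153, 203) [ 17 122 172] (130, 180) [ 17 124 168] (165, 258) [ 17 122 177] (110, 230) [ 13 168 126] (200, 230) [ 14 166 138] (205, 200) [ 14 160 140] knife 178 [ 0.64227728 -0.18510533] [0.16640726 0.98605711] 81.11007690429688 20.654598236083984 [ 0.64042099 -0.18991516]
fork 170 [ 0.41469821 -0.34942175] [0.28326121 0.9590428 ] 78.61424255371094 25.49369239807129 [ 0.41347812 -0.35359343]
salt,mill tops [[ 0.63197419 -0.05688404]] [[ 0.76093397 -0.09912555]] mug [[0.77674423 0.02270554]]
```

View pics/z.png

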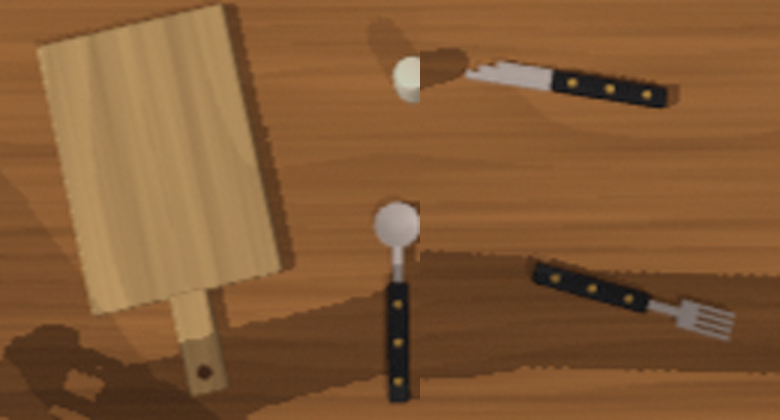

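The crop confirms the outlines. The knife's tip points to +y and the fork's tines point to -y. Both handles measure about 107 x 20 mm, and the two views agree to about 4 mm. Next I'll measure the board and check the IK.

```bash
cat >> h.py <<'E'
def board(im):
    hsv=cv2.cvtColor(im,cv2.COLOR_BGR2HSV)
    m=blob(((hsv[...,1]<145)&(hsv[...,2]>85)).astype(np.uint8),(105,140,205,290))
    r=cv2.morphologyEx(m,cv2.MORPH_OPEN,cv2.getStructuringElement(cv2.MORPH_ELLIPSE,(25,25)))
    return m,r
def down(u,s=1):  # tool x along s*u, z down
    x=np.array([*u,0])*s/np.linalg.norm(u); z=np.array([0,0,-1.]); return np.c_[x,np.cross(z,x),z]
E
python3 - <<'E'
from h import *
im=cv2.imread("pics/top0.png");m,r=board(im)
R=rect(r,.012);print("rect",*R); M=rect(m,.012);print("whole",*M)
h=cv2.bitwise_and(m,1-cv2.dilate(r,np.ones((5,5),np.uint8)));h=blob(h,(0,0,511,383));H=rect(h,.012);print("handle",*H)
bx=R[1]*np.sign(R[1][0]); by=np.array([-bx[1],bx[0]]); bc=R[0]
print("centre in from handle", (H[0]-bc)@bx,(H[0]-bc)@by)
K=np.array([.1625,.9867]);F=-np.array([.2833,.959])
ko=np.array([.6258,-.2785])+.03*K; fo=np.array([.4418,-.2565])+.03*F
np.savez("pose.npz",bc=bc,bx=bx,by=by,K=K,F=F,ko=ko,fo=fo); print(ko,fo)
for k,o,u,t in (("knife",ko,K,bc-.045*by),("fork",fo,F,bc+.045*by)):
  for s in (1,-1):
    for nm,p,v in (("pick",o,u),("place",t,bx)):
      for z in (.003,.2):
        q=arm.solve_ik([*p,z],down(v,s)); print(k,s,nm,z,p,None if q is None else np.round(q,2))
E
```

```text
rect [0.56324854 0.18411786] [0.97467696 0.22361757] 264.3918151855469 180.7239532470703 [0.56418902 0.18476997]
whole [0.52151855 0.17444153] [0.9743913  0.22485906] 350.0138244628906 180.99078369140625 [0.55335474 0.18221403]
handle [0.39002386 0.14429929] [0.97322268 0.22986433] 80.21953582763672 36.829437255859375 [0.39073651 0.1443149 ]
centre in from handle -0.1777422282228222 -7.41666651456577e-05
[ 0.630675 -0.248899] [ 0.433301 -0.28527 ]
knife 1 pick 0.003 [ 0.630675 -0.248899] [ 0.2   0.78  0.2   1.61 -0.2   0.76  0.32]
knife 1 pick 0.2 [ 0.630675 -0.248899] [ 0.12  0.55  0.31  1.52 -0.18  1.1   0.31]
knife 1 place 0.003 [0.57331133 0.1402574 ] [-0.4   0.67  0.15  1.85 -0.16  0.64 -1.5 ]
knife 1 place 0.2 [0.57331133 0.1402574 ] [-0.43  0.39  0.18  1.75 -0.08  1.01 -1.56]
knife -1 pick 0.003 [ 0.630675 -0.248899] [-0.4   1.33  1.34  1.64 -1.34  1.34 -2.12]
knife -1 pick 0.2 [ 0.630675 -0.248899] [-0.4   0.98  1.35  1.54 -0.96  1.41 -2.29]
knife -1 place 0.003 [0.57331133 0.1402574 ] [-0.03  0.69 -0.34  1.84  0.35  0.67  1.23]
knife -1 place 0.2 [0.57331133 0.1402574 ] [-0.01  0.41 -0.35  1.73  0.16  1.02  1.38]
fork 1 pick 0.003 [ 0.433301 -0.28527 ] [-0.29  0.98  1.12  2.05 -1.16  0.96 -1.94]
fork 1 pick 0.2 [ 0.433301 -0.28527 ] [-0.45  0.65  1.36  1.94 -0.71  1.15 -2.23]
fork 1 place 0.003 [0.55318574 0.22797832] [-0.54  0.68  0.14  1.83 -0.14  0.65 -1.66]
fork 1 place 0.2 [0.55318574 0.22797832] [-0.57  0.4   0.17  1.73 -0.08  1.01 -1.72]
fork -1 pick 0.003 [ 0.433301 -0.28527 ] [-0.12  0.77  0.85  2.05 -0.89  0.74  1.01]
fork -1 pick 0.2 [ 0.433301 -0.28527 ] [ 0.03  0.3   0.6   1.93 -0.2   0.97  0.44]
fork -1 place 0.003 [0.55318574 0.22797832] [-0.15  0.7  -0.37  1.81  0.38  0.69  1.06]
fork -1 place 0.2 [0.55318574 0.22797832] [-0.12  0.43 -0.41  1.71  0.19  1.04  1.2 ]
```

The board measures 264 x 181 mm, and the whole length comes out at 350 against 352 mm nominal. The handle sits on its centre line, so the sizes match. Now I'll pick the knife.

```bash
cat >> h.py <<'E'
P=dict(np.load("pose.npz"))
def pick(o,u,s):
    arm.move_pose([*o,.2],down(u,s)); arm.set_gripper(.5)
    hit=arm.line_to([*o,.0035],v=.1,stop_force=6); a=arm.read_state(); print("hit",hit,a["position"])
    arm.set_gripper(0); arm.line_to([*o,.03],v=.08); a=arm.read_state()
    print("t",a["time"],"open",a["opening"]*92,"gf",a["grasp_force"],"F",a["force"])
E
python3 - <<'E'
from h import *
pick(P["ko"],P["K"],1)
cv2.imwrite("pics/k1.png",np.hstack([cv2.resize(arm.snapshot("scene")[110:260,130:290],None,fx=2.4,fy=2.4),cv2.resize(arm.snapshot("top")[110:260,240:400],None,fx=2.4,fy=2.4)]))
E
```

```text
hit False [ 0.6311236  -0.24906028  0.00413691]
t 7.3833 open 20.068065198299898 gf 29.996802806854248 F [-1.40194065  0.40088488 -0.82202055]
```

View pics/k1.png

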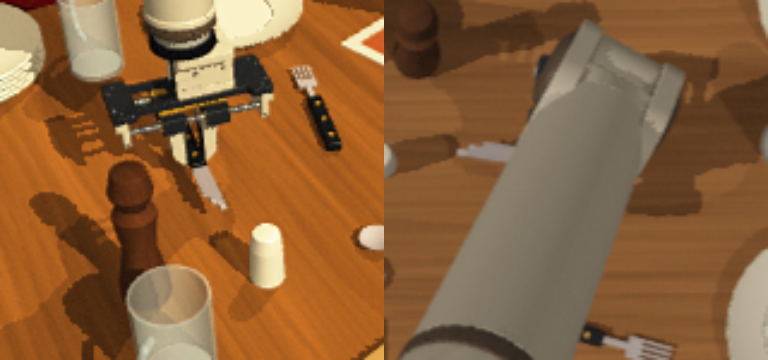

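The knife is held level, with the opening at 20 mm, which matches the handle width. Next I'll carry it over and place it.

```bash
cat >> h.py <<'E'
def place(t,s):
    a=arm.read_state(); arm.line_to([*a["position"][:2],.21],v=.15)
    arm.line_to([*t,.21],down(P["bx"],s),v=.15)
    arm.line_to([*t,.04],v=.12); a=arm.read_state();print("gf",a["grasp_force"],a["opening"]*92)
    hit=arm.line_to([*t,.0158],v=.03,stop_force=3); a=arm.read_state(); print("hit",hit,a["position"],a["force"])
    arm.set_gripper(.5); arm.line_to([*t,.2],v=.12); print("t",arm.read_state()["time"])
E
python3 - <<'E'
from h import *
place(P["bc"]-.045*P["by"],1)
cv2.imwrite("pics/k2.png",arm.snapshot("scene"))
pick(P["fo"],P["F"],-1)
cv2.imwrite("pics/k3.png",arm.snapshot("top"))
cv2.imwrite("pics/k3b.png",np.hstack([cv2.resize(cv2.imread("pics/k2.png")[150:350,210:400],None,fx=2,fy=2),cv2.resize(cv2.imread("pics/k3.png")[130:330,100:290],None,fx=2,fy=2)]))
E
```

```text
gf 29.9968358874321 19.716201518948232
hit True [0.57276502 0.14009689 0.01551424] [ 0.09337712 -0.61402785  4.80806824]
t 16.3083
hit False [ 0.43367905 -0.28546506  0.00394852]
t 21.3583 open 19.973212536038663 gf 29.98922288417816 F [ 0.25253165  0.60925879 -1.58537949]
```

View pics/k3b.png

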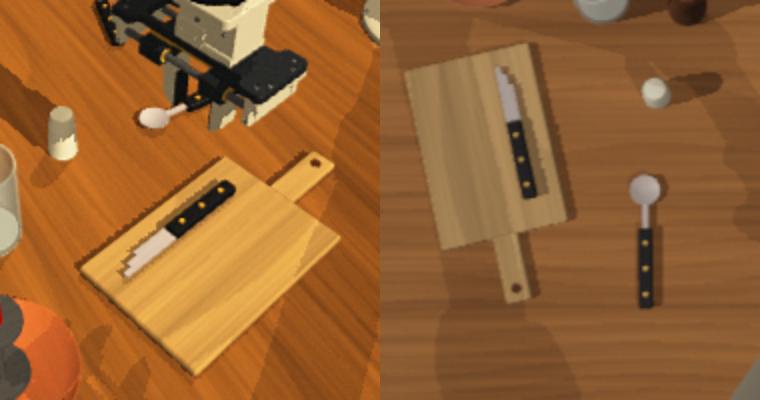

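The knife lies flat along the right half of the board, handle towards the board's handle. The board and bystanders haven't moved, and the fork is held at 20 mm. I'll place the fork now.

```bash
python3 - <<'E'
from h import *
place(P["bc"]+.045*P["by"],-1)
a=arm.read_state()["position"]; arm.move_pose([.45,-.25,.25],down(P["F"],-1)); im=arm.snapshot("top")
m,r=board(im); d=dark(im)
r=cv2.morphologyEx(cv2.morphologyEx(m,cv2.MORPH_CLOSE,np.ones((25,25))),cv2.MORPH_OPEN,cv2.getStructuringElement(cv2.MORPH_ELLIPSE,(25,25)))
B=rect(r,.012);print("board",*B[:4],"was",P["bc"],P["bx"])
for k,b in dict(fork=(118,150,150,250),knife=(155,150,185,250)).items():
    q=rect(blob(d,b),.024);u=q[1]*np.sign(q[1][0]);o=q[0]+.03*u-P["bc"]
    print(k,q[2:4],"in board",o@P["bx"],o@P["by"],"ang",np.arcsin(u@P["by"]))
print(arm.read_state()["time"])
cv2.imwrite("pics/k4.png",np.hstack([cv2.resize(arm.snapshot("scene")[150:350,160:400],None,fx=1.6,fy=2),cv2.resize(im[90:290,100:290],None,fx=2,fy=2)]))
E
```

```text
gf 29.98933732509613 19.641658500767985
hit True [0.55262584 0.22778566 0.01558643] [0.20794692 0.02945483 5.37032281]
t 31.1167
board [0.55471497 0.18219241] [0.97497901 0.22229695] 281.5460510253906 180.6815948486328 was [0.56324854 0.18411786] [0.97467696 0.22361757]
fork (108.21802520751953, 19.05783462524414) in board 0.001000506759885766 0.04201304449362779 ang 0.0027612486419782128
knife (106.29121398925781, 18.098709106445312) in board -0.0003519729444773832 -0.04695185983573118 ang 0.001532732431124676
32.9583
```

View pics/k4.png

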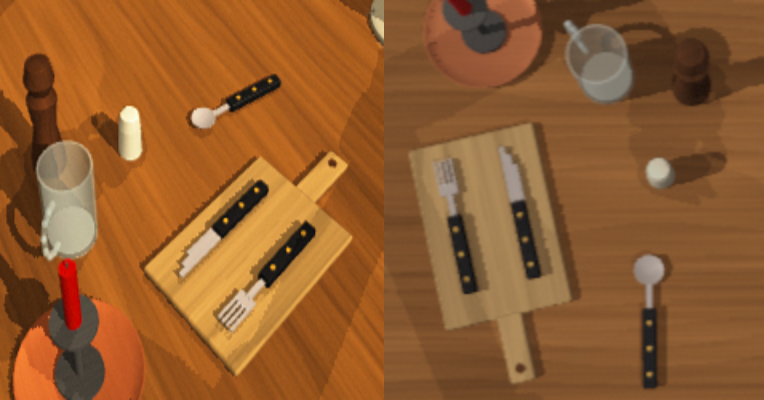

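Both pieces lie flat on the board, fork left and knife right, within about 3 mm of their targets. The board's longer reading (281 mm) comes from the mask closing into the handle corner, and its angle hasn't changed.

```bash
python3 -c "
from plant import arm
arm.sleep(.3); print(arm.hand_in())"
```

```text
the job is handed in; nothing more can be done
None
```

The fork (left half) and the knife (right half) lie flat on the board with their handles towards its handle, within about 3 mm of target; the board, spoon, salt, pepper mill and mug show no visible movement in the last pictures, and the job was handed in at about 33 s of the 67 s allowed.

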